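Lock the battery hatch of the bench supply with the coin key

TASK

The battery hatch on top of the blue bench supply is shut but its slotted quarter-turn lock has been left undone. Take the orange-handled coin key from its grey holder, seat its blade in the slot and gently turn the lock clockwise until it is fully home against its stop, without forcing it; then put the key back upright in its holder, fully down, and let go. Leave everything else on the bench where it is.

Things in the scene. Friction and masses are not known exactly. Their poses are not given: they have to be found in the camera images.
- key_grip (a point): Loose coin key, about 60 g: orange handle 32 mm (its x) by 14 mm (its y, grip across this) by 40 mm tall, with a steel blade under it, 22 mm wide (x), 3.5 mm thick (y), 22 mm long (z), square-ended. This point is the centre of the handle, 42 mm above the blade's end and 20 mm above the handle's flat underside. z is up. The blade is centred under the handle and the same both ways round.
- key_tip (a point): Centre of the lower end of the key's blade, 42 mm straight below the centre of the handle; axes as the key's.
- key: The same key as a whole; its origin and axes are those of the blade's end.
- holder_hole0 (a point): Middle of the mouth (on the top face) of the slot in the grey key holder, a fixed block 60 by 45 mm, 34 mm high, on the table. The slot is 27 mm long (its x), 8.5 mm wide (its y) and goes right through. At the start the key stands in it with the underside of its handle resting on the block's top and its blade below.
- lock_slot (a point): Centre of the top of the lock head, on its turning axis: a round brass head, 35 mm across, top 148 mm above the table and 14 mm above the grey hatch around it. A straight slot 5.5 mm wide and 6 mm deep crosses it, open at both ends. x lies along the slot, z up. The key's 3.5 mm blade has 1 mm each side and about 5 degrees of play in it. Once locked, the slot points at the green marks.
- lock (a joint): Angle of the lock head, rad: 0 undone (slot at the red marks), growing clockwise seen from above, 1.571 fully locked against a hard stop. Starts at 0.15 to 0.45. It turns stiffly (about 0.07 N m all the way), stays where it is left, and resists sharply at the stop. Its contact with the key must stay under 50 N in all: a twist of some 0.25 N m.
- supply: The blue bench supply, a fixed metal box 220 (x) by 300 (y) by 130 mm high; origin at the centre of its underside. The lock's axis is at x -40, y +50 mm in its frame. Black and red terminals, 28 mm high, stand on its top along the +x edge between y -40 and -140 mm; a loose brass ring lies on top at about x 70, y 30 mm.
- washer: Loose brass ring, 30 mm across, 8 mm high, lying on the supply's top; leave alone. Origin at its underside's centre.
- collar: Loose steel ring, 36 mm across, 12 mm high, about 90 mm from the key holder; leave alone. Origin at its underside's centre.
- elbow: Loose white pipe elbow, about 45 mm long and 22 mm high, near the key holder; leave alone.
- jar: Loose amber jar with white cap, 56 mm across, 85 mm high; leave alone. Origin at its underside's centre.
- beaker: Loose clear cup, 70 mm across, 90 mm high; leave alone. Origin at its underside's centre.
- thermometer: Loose black handheld meter, 150 by 75 by 30 mm, lying flat; leave alone. Origin at its underside's centre.
- cell_plate: Loose flat steel plate, 150 by 90 by 5 mm; leave alone. Origin at its underside's centre.
- spring (a joint): How far the lock head is pressed down, m: it floats on a spring, 0 up, 0.004 at the bottom (about 2.5 N to start, 7 N at the bottom, hard after that); it rises again by itself.
Things that resemble listed ones, but are neither listed nor needed, are in the scene too. Of the things that look like the part that bears holder_hole0, take the one that is farthest to the robot's right at the start.

How it is judged:
On the way, in this order (a step that is already met when the one before it is completed fails the run):
1. the key is lifted clear of its holder (z of key_tip in the frame of holder_hole0 above 0.01 m), for 0.2 s.
2. the key's blade is in the slot and the lock is turned home (within 0.07 rad of its stop) (value of joint lock above 1.501 rad and z of key_tip in the frame of lock_slot below -0.002 m and horizontal distance between key_tip and lock_slot below 0.01 m), for 0.1 s.
At the end, for the whole second after the job is handed in: The lock is within 0.07 rad of its locked stop; the key stands at rest in its holder, blade end at least 18 mm below the holder's top, within 8 mm of the slot's middle, within 0.12 rad of upright, released (value of joint lock above 1.501 rad and horizontal distance between key_tip and holder_hole0 below 0.008 m and z of key_tip in the frame of holder_hole0 below -0.018 m and angle between key_tip's own z axis and vertical below 0.12 rad and linear speed of key below 0.02 m/s and contact force between key and the fingers below 0.1 N); the robot touches nothing.
It fails at once if the key pressed or twisted the lock with more than 50 N in all (contact force between key and lock above 50 N).
It fails at once if the robot itself pushed on the supply or its lock (contact force between the arm and supply above 5 N).
It fails at once if the fingers pushed on the supply or its lock (contact force between the fingers and supply above 5 N).
It fails at once if a bystander was moved more than 15 mm (distance of any of washer, collar, elbow, jar, beaker, thermometer, cell_plate from where it was at the start of the episode above 0.015 m).
It also fails if it takes over 70 s, if anything falls off the work surface, if the arm or the gripper's body presses on something with over 40 N, if the wrist force passes 120 N, or if a joint passes its speed limit or range.

ROBOT

A 6-joint arm with a two-finger parallel gripper is mounted at the origin on the work surface. World frame = base frame: x ahead of the robot, y to its left, z up, the work surface at z = 0. Lengths are in m, angles in rad, forces in N, time in s.
With the tool pointing down it reaches from about 0.375 to 0.975 m from the base axis. Payload 3.8 kg.
Tool frame: the origin (TCP) lies at the very end of the fingers, on their centre line; the grasp point (between the pads) lies 19 mm behind it; z points along the fingers, y is the line along which they close (so a half turn about z gives the same grasp; the last joint's range is limited). The gripper opens to 85 mm and grips with 20 to 120 N. Pads are 22 mm wide; open, the fingers measure 114 mm over their backs; the gripper's body (76 mm by 85 mm) begins 54 mm behind the grasp point. The pads swing forward as they close: fully open they stand 13 mm farther back than shut.
Start: joints at [-1.222, 0.264, 1.604, -0, 1.274, -0.037], TCP at [0.254, -0.625, 0.231] pointing down, gripper open.
Joint ranges: [-2.63, 2.63], [-0.94, 2.18], [0.31, 2.57], [-1.31, 4.45], [0, 2.66], [-2.55, 2.55]. Speed limits (rad/s): [2.57, 2.57, 3.14, 3.14, 3.14, 3.14].

INTERFACE

Orientations are given as a rotation vector (axis times angle).
In Python, from workcell import read_state, read_camera, calibration, finish_job gives the robot as it stands.
- The arm moves only by the tool step_arm, never from a script. Its argument "commands" is a list of rows, each an object of numbers: "fingers": the gripper's target within -1 to 1 (shut at 1, half-way at 0, fully open at -1); "dx", "dy", "dz": the shift along the tool's x, y, z in m; "roll": the turn about the tool's z in degrees. In form: [{"fingers": .., "dx": .., "dy": .., "dz": .., "roll": ..}, ...]. A call has 1 to 8 rows; each row is the pose to reach, as a shift and turn from the pose commanded when the call began, along the tool's axes at that moment; what a row does not reach only later rows make up. A row lasts 1/8 s, in which the tool goes at most 62.5 mm and 10.7 degrees, less where a joint would pass 70% of its speed; a pose out of reach is approached as far as the arm can. A call with a gripper value outside its range is refused whole. The fingers move at their own pace and stop on an object; "squeeze" is the grip in N (left out, the last holds). Time passes only in rows, so rows that repeat a pose let the fingers close. It gives the time, the measured TCP pose, the force, the opening and the grip force at its end, in the units of the state.
- read_state(): the state, without advancing time (a new reading comes with each control period).
- read_camera(name): name is "side" or "top" or "wrist"; returns (picture, depth): 400x640x3 uint8, blue, green, red; 400x640 float32, m along the optical axis (not along the pixel's ray), 0 where there is no reading.
- calibration(name): a dict with "intrinsics" (3x3 intrinsics, pixels), "world_to_cam" (4x4, takes a point from world to camera coordinates). Camera axes: x right, y up, looking along -z (the intrinsics and any distortion apply to the point x, -y, -z); pixel columns grow to the right and rows downward; lengths in m; the calibration is good to about 2 mm. A picture is of the moment at which its call begins: read the wrist's pose just before it. calibration takes no time and is no camera call; for the wrist camera it gives the pose at the moment of the call.
- finish_job(): hands the job in; it is judged then, once.
The state is a dict: "time": time; "q": joint angles; "joint_vel": joint speeds; "joint_torque": joint torques, N m; "tool_pos": TCP position; "tcp_rot": TCP orientation; "wrist_force": force on the tool from outside, world axes, zero at the start; "torque": the same for the moment, N m; "width": opening from 0.0 (shut) to 1.0 (fully open); "grip_force": force on a finger pad.
Only numpy, scipy, OpenCV 4.12 (cv2) and the standard library are available. Lean on these libraries where they do the work, as an engineer would, in place of code of your own. Each camera call takes 0.05 s, during which the arm holds its last target. There are 200 camera calls.

## Working session

There is one attempt and no reset: what is moved stays moved. The work goes in short steps, Python scripts to look and compute and a tool call to move; the robot and the scene stay as the last step left them, time stands still between calls to the robot, and variables do not carry over. Pictures are saved under pics/ and viewed, at most 10 in all, crops included, and the job is handed in when it is done.

Besides the shell and the picture viewer there is one more tool, called as name(argument=value, ...) on one line, values as JSON. step_arm: Moves the arm, as the interface text tells. Its arguments: {"type":"object","properties":{"commands":{"type":"array","items":{"type":"object","properties":{"fingers":{"type":"number"},"dx":{"type":"number"},"dy":{"type":"number"},"dz":{"type":"number"},"roll":{"type":"number"}}}},"squeeze":{"type":"number"}},"required":["commands"]}

```bash
mkdir -p pics; cat > h.py <<'E'
import numpy as np, cv2
from workcell import *
def world(name, pts, depth, cal=None):
    c=cal or calibration(name); K=np.array(c["intrinsics"]); T=np.linalg.inv(np.array(c["world_to_cam"]))
    out=[]
    for u,v in pts:
        d=float(np.median(depth[int(v)-1:int(v)+2,int(u)-1:int(u)+2]))
        p=np.array([(u-K[0,2])/K[0,0]*d,-(v-K[1,2])/K[1,1]*d,-d,1]); out.append((T@p)[:3])
    return np.array(out)
def plane(name, pts, z, cal=None):
    c=cal or calibration(name); K=np.array(c["intrinsics"]); T=np.linalg.inv(np.array(c["world_to_cam"]))
    out=[]
    for u,v in pts:
        r=T[:3,:3]@np.array([(u-K[0,2])/K[0,0],-(v-K[1,2])/K[1,1],-1]); o=T[:3,3]
        out.append(o+r*(z-o[2])/r[2])
    return np.array(out)
E
python3 - <<'E'
from h import *
for n in ("top","side"):
    c=calibration(n); print(n,{k:np.round(np.array(v),3).tolist() if k!='x' else v for k,v in c.items()})
    p,d=read_camera(n); cv2.imwrite(f"pics/{n}0.png",p); np.save(f"{n}0.npy",d)
print(read_state())
E
```

```text
top {'intrinsics': [[492.01, 0.0, 327.897], [0.0, 492.01, 206.753], [0.0, 0.0, 1.0]], 'world_to_cam': [[0.02, -1.0, -0.0, 0.115], [0.996, 0.02, 0.087, -0.578], [-0.087, -0.002, 0.996, -1.154], [0.0, 0.0, 0.0, 1.0]]}
side {'intrinsics': [[507.776, 0.0, 317.773], [0.0, 507.776, 206.246], [0.0, 0.0, 1.0]], 'world_to_cam': [[-0.933, -0.361, 0.005, 0.583], [0.215, -0.545, 0.81, -0.137], [-0.289, 0.757, 0.586, -1.064], [0.0, 0.0, 0.0, 1.0]]}
{'time': 0.1, 'q': array([-1.22191719e+00,  2.64701050e-01,  1.60528702e+00,  4.70132377e-06,
        1.27371611e+00, -3.69312092e-02]), 'joint_vel': array([ 0.00046863, -0.00071193, -0.00287086, -0.00217917, -0.00062144,
       -0.00079681]), 'joint_torque': array([-4.66492529e-04, -5.16709507e+01, -3.68589771e+01, -1.04251756e-04,
        6.30333525e-03, -4.30911200e-06]), 'tool_pos': array([ 0.2537533 , -0.62474203,  0.23004411]), 'tcp_rot': array([-3.08127307e+00, -6.01875676e-01,  5.07924363e-04]), 'wrist_force': array([ 0.80237882, -0.88871517, -0.23555855]), 'torque': array([-0.0101776 , -0.02978362, -0.05194784]), 'grip_force': 0.0, 'width': 1.0006906020352637}
```

View pics/top0.png

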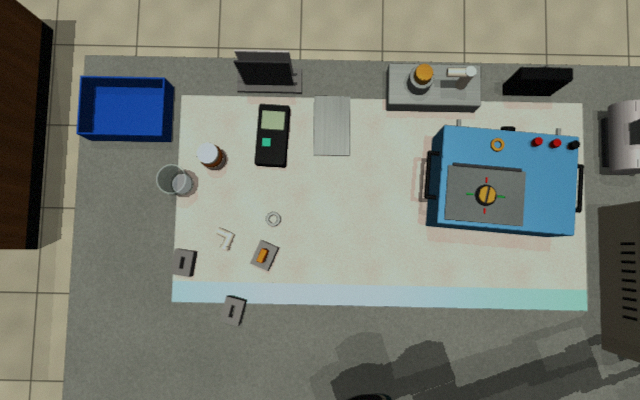

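The top view shows three holder-like grey blocks: (265,255) with the orange key, (185,262) empty and (235,310) empty. Image right is the robot's right (-y), so the block at (265,255) is farthest right and it also bears the key. The lock is at (487,195). I'll confirm with enlarged crops.

```bash
python3 - <<'E'
from h import *
p=cv2.imread("pics/top0.png")
a=cv2.resize(p[225:285,225:305],None,fx=5,fy=5,interpolation=cv2.INTER_CUBIC)
b=cv2.resize(p[165:225,447:527],None,fx=5,fy=5,interpolation=cv2.INTER_CUBIC)
cv2.imwrite("pics/crop0.png",np.hstack([a,b]))
d=np.load("top0.npy")
print(world("top",[(263,256),(254,265),(487,195),(465,210),(185,262),(235,310),(273,219),(226,238),(497,145)],d).round(4))
E
```

```text
[[ 0.4557  0.2725  0.0731]
 [ 0.4326  0.3027  0.0032]
 [ 0.5976 -0.2159  0.1442]
 [ 0.565  -0.1712  0.134 ]
 [ 0.4373  0.4611  0.0334]
 [ 0.3283  0.3392  0.0333]
 [ 0.545   0.2605  0.    ]
 [ 0.496   0.3701  0.0168]
 [ 0.7109 -0.2438  0.129 ]]
```

View pics/crop0.png

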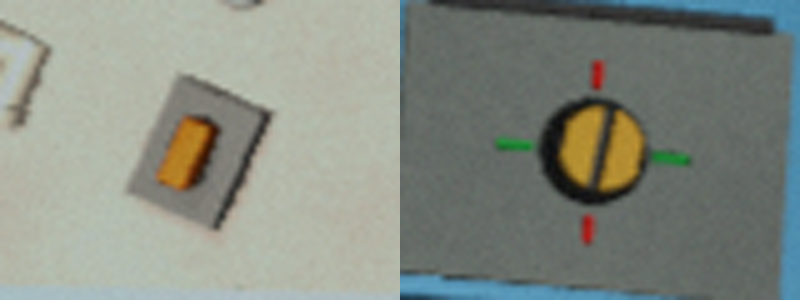

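```bash
cat >> h.py <<'E'
from scipy.spatial.transform import Rotation as R
def plan(target, yaw, s=None):
    """shift in tool axes and roll (deg) to reach world target with tool-x yaw (deg)"""
    s=s or read_state(); M=R.from_rotvec(s["tcp_rot"]).as_matrix()
    y0=np.degrees(np.arctan2(M[1,0],M[0,0]))
    print("yaw now",y0.round(2),"tcp",s["tool_pos"].round(4),"shift",(M.T@(np.array(target)-s["tool_pos"])).round(4),"roll",round((y0-yaw+180)%360-180,2))
E
python3 - <<'E'
from h import *
s=read_state(); M=R.from_rotvec(s["tcp_rot"]).as_matrix()
T=np.linalg.inv(np.array(calibration("wrist")["world_to_cam"]))
print("cam pos in tool",M.T@(T[:3,3]-s["tool_pos"]),"view dir in tool",M.T@-T[:3,2], "img right in tool",M.T@T[:3,0]); print(calibration("wrist")["intrinsics"])
plan([.598,-.216,.29],160)
E
```

```text
cam pos in tool [ 0.07356673 -0.00025272 -0.14249867] view dir in tool [-2.86146663e-01  6.89134027e-04  9.58185584e-01] img right in tool [-7.49425611e-04  9.99999275e-01 -9.43010602e-04]
[[323.79888228   0.         320.99376594]
 [  0.         323.79888228 201.25735672]
 [  0.           0.           1.        ]]
yaw now 22.11 tcp [ 0.2538 -0.6247  0.23  ] shift [ 0.4728 -0.2493 -0.0594] roll -137.89
```

step_arm(commands=[{"dx": 0.05, "dy": -0.03, "dz": -0.03, "roll": -10, "fingers": -1}, {"dx": 0.1, "dy": -0.055, "dz": -0.05, "roll": -20, "fingers": -1}, {"dx": 0.155, "dy": -0.08, "dz": -0.05, "roll": -30, "fingers": -1}, {"dx": 0.21, "dy": -0.11, "dz": -0.05, "roll": -40, "fingers": -1}, {"dx": 0.265, "dy": -0.14, "dz": -0.05, "roll": -50, "fingers": -1}, {"dx": 0.32, "dy": -0.17, "dz": -0.05, "roll": -60, "fingers": -1}, {"dx": 0.37, "dy": -0.195, "dz": -0.04, "roll": -70, "fingers": -1}, {"dx": 0.42, "dy": -0.22, "dz": -0.03, "roll": -80, "fingers": -1}])

```text
time: 1.1
tool_pos: [0.5613, -0.2617, 0.2608]
tcp_rot: [1.967, 2.449, -0.0]
wrist_force: [0.4, -0.2, 0.1]
width: 0.998
grip_force: 0.0
```

```bash
python3 - <<'E'
from h import *
plan([.598,-.216,.25],160); print(read_state()["q"])
E
```

```text
yaw now 102.45 tcp [ 0.5613 -0.2617  0.2608] shift [0.0368 0.0457 0.0108] roll -57.55
[-4.76532970e-01  1.42755758e-01  1.69380269e+00 -1.16402406e-04
  1.30505223e+00 -6.93812743e-01]
```

step_arm(commands=[{"dx": 0.02, "dy": 0.02, "dz": 0.005, "roll": -10, "fingers": -1}, {"dx": 0.037, "dy": 0.046, "dz": 0.01, "roll": -20, "fingers": -1}, {"dx": 0.037, "dy": 0.046, "dz": 0.01, "roll": -30, "fingers": -1}, {"dx": 0.037, "dy": 0.046, "dz": 0.01, "roll": -40, "fingers": -1}, {"dx": 0.037, "dy": 0.046, "dz": 0.01, "roll": -50, "fingers": -1}, {"dx": 0.037, "dy": 0.046, "dz": 0.01, "roll": -57.5, "fingers": -1}, {"dx": 0.037, "dy": 0.046, "dz": 0.01, "roll": -57.5, "fingers": -1}, {"dx": 0.037, "dy": 0.046, "dz": 0.01, "roll": -57.5, "fingers": -1}])

```text
time: 2.1
tool_pos: [0.5974, -0.2176, 0.2509]
tcp_rot: [-0.559, -3.091, -0.0]
wrist_force: [-0.1, 0.9, 0.2]
width: 1.0
grip_force: 0.0
```

```bash
python3 - <<'E'
from h import *
import pickle
c=calibration("wrist"); p,d=read_camera("wrist"); cv2.imwrite("pics/w1.png",p); pickle.dump((c,p,d),open("w1.pkl","wb"))
E
```

```text
(no output)
```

View pics/w1.png

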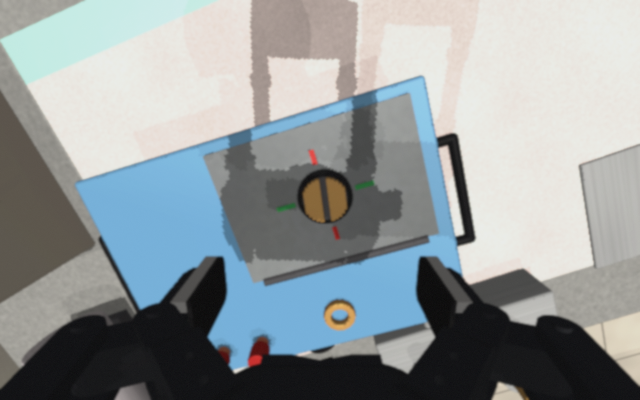

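The lock head is centred at about (324,197). Its slot runs from about (322,180) to (328,213), with the green marks at (286,207) and (365,185) and the red ones at (312,157) and (336,232). I'll measure it in a rectified view.

```bash
cat >> h.py <<'E'
def rectify(p, cal, z, cx, cy, half=0.03, res=0.0002):
    """orthographic view of plane z: column=+x, row=+y"""
    g=np.arange(-half,half,res); X,Y=np.meshgrid(cx+g,cy+g)
    W=np.array(cal["world_to_cam"]); K=np.array(cal["intrinsics"])
    P=np.stack([X,Y,np.full_like(X,z)],-1)@W[:3,:3].T+W[:3,3]
    u=K[0,0]*P[...,0]/-P[...,2]+K[0,2]; v=K[1,1]*-P[...,1]/-P[...,2]+K[1,2]
    return cv2.remap(p,u.astype(np.float32),v.astype(np.float32),cv2.INTER_CUBIC)
E
python3 - <<'E'
from h import *
import pickle
c,p,d=pickle.load(open("w1.pkl","rb"))
print("depth pts",world("wrist",[(318,190),(334,190),(320,205)],d,c).round(4))
cx,cy=.598,-.216
r=rectify(p,c,.148,cx,cy); h=cv2.cvtColor(r,cv2.COLOR_BGR2HSV)
m=cv2.inRange(h,(8,80,50),(30,255,255)); 
n,l,st,ce=cv2.connectedComponentsWithStats(m); print(st[1:][st[1:,4]>500])
pts=np.argwhere(m>0)[:,::-1].astype(np.float32)
ctr=[x for x in range(1,n) if st[x,4]>500]; mm=np.isin(l,ctr); pts=np.argwhere(mm)[:,::-1].astype(np.float32)
(u,v),rad=cv2.minEnclosingCircle(pts); print("circle",cx-.03+u*.0002,cy-.03+v*.0002,rad*.0002)
hull=cv2.convexHull(pts.astype(np.int32)); hm=np.zeros_like(m); cv2.fillPoly(hm,[hull],255); M=cv2.moments(hm,True); print("hull",cx-.03+M['m10']/M['m00']*.0002,cy-.03+M['m01']/M['m00']*.0002)
sl=(hm>0)&~mm; sl=cv2.morphologyEx(sl.astype(np.uint8),cv2.MORPH_OPEN,np.ones((5,5)))
q=np.argwhere(sl)[:,::-1].astype(np.float32); vx,vy,x0,y0=cv2.fitLine(q,cv2.DIST_HUBER,0,.01,.01).ravel()
print("slot deg",np.degrees(np.arctan2(vy,vx)),cx-.03+x0*.0002,cy-.03+y0*.0002, len(q))
# marks on the hatch
r2=rectify(p,c,.134,cx,cy,.05); h2=cv2.cvtColor(r2,cv2.COLOR_BGR2HSV)
for nm,k in (("green",cv2.inRange(h2,(50,90,30),(85,255,255))),("red",cv2.inRange(h2,(0,120,40),(6,255,255))|cv2.inRange(h2,(174,120,40),(180,255,255)))):
    q=np.argwhere(k>0)[:,::-1].astype(np.float32); vx,vy,x0,y0=cv2.fitLine(q,cv2.DIST_HUBER,0,.01,.01).ravel(); a,b=q.min(0),q.max(0)
    print(nm,len(q),np.degrees(np.arctan2(vy,vx)),cx-.05+(a[0]+b[0])/2*.0002,cy-.05+(a[1]+b[1])/2*.0002)
cv2.imwrite("pics/r1.png",np.hstack([r,cv2.cvtColor(sl*255,cv2.COLOR_GRAY2BGR)]))
plan([.456,.2725,.2],155)
E
```

```text
depth pts [[ 0.5889 -0.2164  0.1482]
 [ 0.5934 -0.2047  0.1479]
 [ 0.601  -0.2193  0.1479]]
[[   56    64   183   103 12141]
 [   64   148   184   104 12050]]
circle 0.5984503356933594 -0.21430309448242188 0.019503176879882813
hull 0.5983706553107623 -0.21436183571478848
slot deg -13.0554905 0.5981781 -0.21425623 3857
green 3009 85.95431 0.599 -0.2148
red 2144 -4.0943313 0.5991 -0.2147
yaw now 159.5 tcp [ 0.5974 -0.2176  0.251 ] shift [0.3041 0.4096 0.0512] roll 4.5
```

View pics/r1.png

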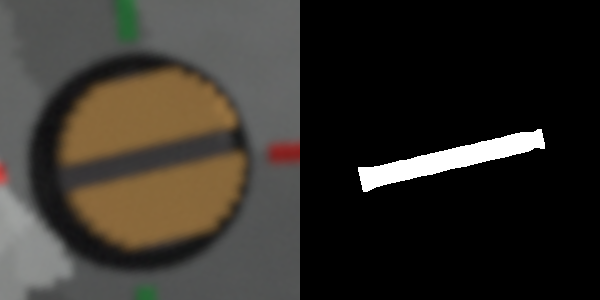

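The rectified view shows the slot at -13.1° and the red marks at -4.1°, so the lock stands at about 0.157 rad. Home is at yaw -94.1° (≡ 85.9°). On to the key.

step_arm(commands=[{"dx": 0.03, "dy": 0.04, "dz": 0, "roll": 4.5, "fingers": -1}, {"dx": 0.066, "dy": 0.09, "dz": 0, "roll": 4.5, "fingers": -1}, {"dx": 0.1, "dy": 0.136, "dz": 0, "roll": 4.5, "fingers": -1}, {"dx": 0.134, "dy": 0.182, "dz": 0, "roll": 4.5, "fingers": -1}, {"dx": 0.168, "dy": 0.228, "dz": 0, "roll": 4.5, "fingers": -1}, {"dx": 0.202, "dy": 0.273, "dz": 0.01, "roll": 4.5, "fingers": -1}, {"dx": 0.236, "dy": 0.319, "dz": 0.03, "roll": 4.5, "fingers": -1}, {"dx": 0.27, "dy": 0.364, "dz": 0.05, "roll": 4.5, "fingers": -1}])

```text
time: 3.15
tool_pos: [0.4709, 0.2194, 0.2014]
tcp_rot: [0.679, 3.066, 0.002]
wrist_force: [1.0, 0.0, -0.6]
width: 1.0
grip_force: 0.0
```

step_arm(commands=[{"dx": 0.034, "dy": 0.046, "dz": 0.01, "roll": 0, "fingers": -0.2}, {"dx": 0.034, "dy": 0.046, "dz": 0.02, "roll": 0, "fingers": -0.2}, {"dx": 0.034, "dy": 0.046, "dz": 0.02, "roll": 0, "fingers": -0.2}, {"dx": 0.034, "dy": 0.046, "dz": 0.02, "roll": 0, "fingers": -0.2}])

```text
time: 3.65
tool_pos: [0.4604, 0.2726, 0.1816]
tcp_rot: [0.68, 3.067, -0.0]
wrist_force: [0.5, 0.4, -0.5]
width: 0.599
grip_force: 0.0
```

```bash
python3 - <<'E'
from h import *
import pickle
c=calibration("wrist"); p,d=read_camera("wrist"); cv2.imwrite("pics/w2.png",p); pickle.dump((c,p,d),open("w2.pkl","wb"))
plan([.456,.2725,.2],155)
E
```

```text
yaw now 154.98 tcp [0.4607 0.2725 0.1819] shift [ 0.0042 -0.002  -0.0181] roll -0.02
```

View pics/w2.png

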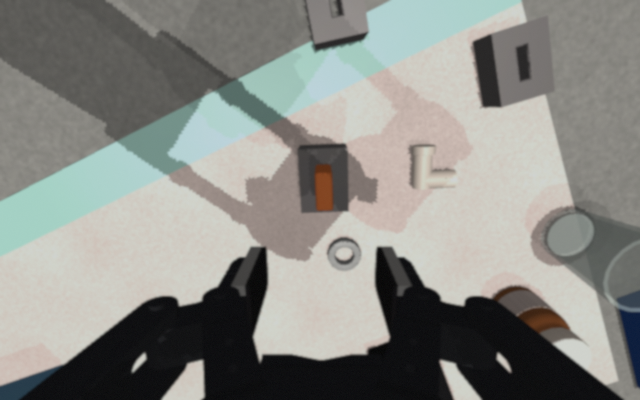

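The key handle is at (323,187) with its long axis nearly vertical in the image, standing in the holder at (323,178). The collar is at (344,253) and the elbow at (430,168). I'll now measure handle and block by depth-masked fits.

```bash
python3 - <<'E'
from h import *
import pickle
c,p,d=pickle.load(open("w2.pkl","rb"))
K=np.array(c["intrinsics"]); T=np.linalg.inv(np.array(c["world_to_cam"]))
v,u=np.mgrid[0:400,0:640]; P=np.stack([(u-K[0,2])/K[0,0]*d,-(v-K[1,2])/K[1,1]*d,-d],-1)@T[:3,:3].T+T[:3,3]
near=(abs(u-323)<45)&(abs(v-180)<50)
def rect(m,nm):
    m=m&near; q=P[m]; r=cv2.minAreaRect((q[:,:2]*1000).astype(np.float32)); print(nm,m.sum(),q[:,2].mean().round(4),np.round(r[0],1),np.round(r[1],1),round(r[2],1), q[:,:2].mean(0).round(4))
rect((P[...,2]>.069)&(P[...,2]<.08),"handle top")
rect((P[...,2]>.028)&(P[...,2]<.039),"block top")
h=cv2.cvtColor(p,cv2.COLOR_BGR2HSV); 
# rectified colour fit
for z,nm in ((.074,"handle"),(.034,"block")):
    r=rectify(p,c,z,.456,.2725,.045); cv2.imwrite(f"pics/r2_{nm}.png",r)
cv2.imwrite("pics/r2.png",np.hstack([cv2.imread("pics/r2_handle.png"),cv2.imread("pics/r2_block.png")])[:, :])
E
```

```text
handle top 670 0.0737 [456.4 277. ] [13.9 31.5] 67.0 [0.4559 0.2771]
block top 2380 0.0339 [456.8 276.7] [45.1 60.5] 67.2 [0.4533 0.2781]
```

View pics/r2.png

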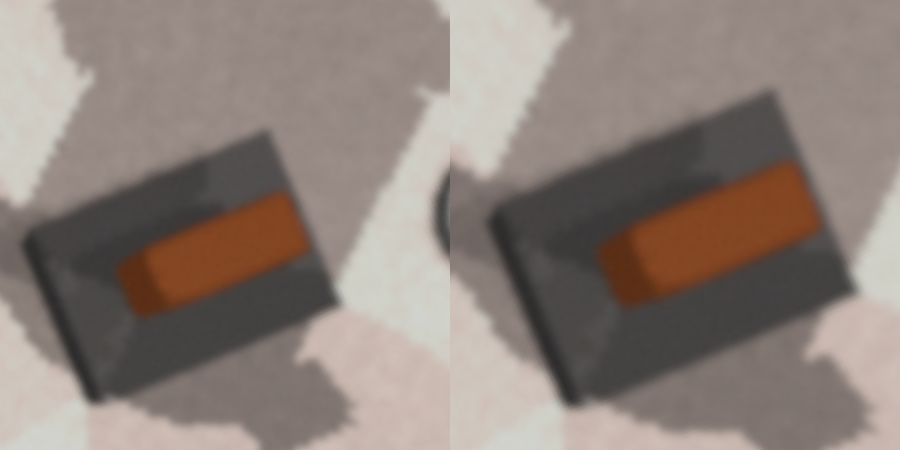

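```bash
python3 - <<'E'
from h import *
plan([.4565,.2770,.042],157)
E
```

```text
yaw now 154.98 tcp [0.4607 0.2725 0.1819] shift [0.0058 0.0022 0.1399] roll -2.02
```

step_arm(commands=[{"dx": 0.006, "dy": 0.002, "dz": 0.01, "roll": -2, "fingers": -0.2}, {"dx": 0.006, "dy": 0.002, "dz": 0.05, "roll": -2, "fingers": -0.2}, {"dx": 0.006, "dy": 0.002, "dz": 0.09, "roll": -2, "fingers": -0.2}, {"dx": 0.006, "dy": 0.002, "dz": 0.12, "roll": -2, "fingers": -0.2}, {"dx": 0.006, "dy": 0.002, "dz": 0.14, "roll": -2, "fingers": -0.2}, {"dx": 0.006, "dy": 0.002, "dz": 0.14, "roll": -2, "fingers": -0.2}, {"dx": 0.006, "dy": 0.002, "dz": 0.14, "roll": -2, "fingers": -0.2}])

```text
time: 4.58
tool_pos: [0.4558, 0.278, 0.042]
tcp_rot: [0.624, 3.078, 0.001]
wrist_force: [0.2, 0.1, -0.1]
width: 0.603
grip_force: 0.0
```

step_arm(commands=[{"fingers": 0.3}, {"fingers": 0.6}, {"fingers": 1}, {"fingers": 1}, {"fingers": 1}, {"fingers": 1}, {"fingers": 1}, {"fingers": 1}], squeeze=60)

```text
invalid input
```

step_arm(commands=[{"dx": 0, "dy": 0, "dz": 0, "roll": 0, "fingers": 0.3}, {"dx": 0, "dy": 0, "dz": 0, "roll": 0, "fingers": 0.6}, {"dx": 0, "dy": 0, "dz": 0, "roll": 0, "fingers": 1}, {"dx": 0, "dy": 0, "dz": 0, "roll": 0, "fingers": 1}, {"dx": 0, "dy": 0, "dz": 0, "roll": 0, "fingers": 1}, {"dx": 0, "dy": 0, "dz": 0, "roll": 0, "fingers": 1}, {"dx": 0, "dy": 0, "dz": 0, "roll": 0, "fingers": 1}], squeeze=60)

```text
time: 5.45
tool_pos: [0.456, 0.2784, 0.0424]
tcp_rot: [0.623, 3.078, 0.002]
wrist_force: [-1.5, -0.6, 6.1]
width: 0.151
grip_force: 58.9
```

step_arm(commands=[{"dx": 0, "dy": 0, "dz": -0.02, "roll": 0, "fingers": 1}, {"dx": 0, "dy": 0, "dz": -0.05, "roll": 0, "fingers": 1}, {"dx": 0, "dy": 0, "dz": -0.09, "roll": 0, "fingers": 1}, {"dx": 0, "dy": 0, "dz": -0.14, "roll": 0, "fingers": 1}, {"dx": 0, "dy": 0, "dz": -0.18, "roll": 0, "fingers": 1}, {"dx": 0, "dy": 0, "dz": -0.19, "roll": 0, "fingers": 1}, {"dx": 0, "dy": 0, "dz": -0.19, "roll": 0, "fingers": 1}])

```text
time: 6.32
tool_pos: [0.4552, 0.2779, 0.231]
tcp_rot: [0.623, 3.079, 0.0]
wrist_force: [-0.3, 0.3, -0.4]
width: 0.155
grip_force: 58.4
```

```bash
python3 - <<'E'
from h import *
plan([.5984,-.2145,.225],166.9); print(read_state()["width"],read_state()["grip_force"])
E
```

```text
yaw now 157.11 tcp [0.4552 0.2779 0.231 ] shift [-0.3235 -0.3979  0.006 ] roll -9.79
0.15534926867899088 58.438512682914734
```

step_arm(commands=[{"dx": -0.02, "dy": -0.025, "dz": 0, "roll": -3, "fingers": 1}, {"dx": -0.05, "dy": -0.062, "dz": 0, "roll": -6, "fingers": 1}, {"dx": -0.085, "dy": -0.105, "dz": 0, "roll": -9.8, "fingers": 1}, {"dx": -0.12, "dy": -0.148, "dz": 0, "roll": -9.8, "fingers": 1}, {"dx": -0.155, "dy": -0.191, "dz": 0, "roll": -9.8, "fingers": 1}, {"dx": -0.19, "dy": -0.234, "dz": 0, "roll": -9.8, "fingers": 1}, {"dx": -0.225, "dy": -0.277, "dz": 0, "roll": -9.8, "fingers": 1}, {"dx": -0.26, "dy": -0.32, "dz": 0, "roll": -9.8, "fingers": 1}])

```text
time: 7.32
tool_pos: [0.5689, -0.1194, 0.2278]
tcp_rot: [-0.358, -3.116, -0.001]
wrist_force: [0.8, 0.3, -0.2]
width: 0.155
grip_force: 58.4
```

step_arm(commands=[{"dx": -0.03, "dy": -0.037, "dz": 0, "roll": 0, "fingers": 1}, {"dx": -0.05, "dy": -0.062, "dz": 0, "roll": 0, "fingers": 1}, {"dx": -0.0635, "dy": -0.078, "dz": 0.006, "roll": 0, "fingers": 1}, {"dx": -0.0635, "dy": -0.078, "dz": 0.006, "roll": 0, "fingers": 1}, {"dx": -0.0635, "dy": -0.078, "dz": 0.006, "roll": 0, "fingers": 1}])

```text
time: 7.95
tool_pos: [0.6136, -0.2071, 0.2239]
tcp_rot: [-0.357, -3.119, -0.002]
wrist_force: [-0.4, 0.4, -0.7]
width: 0.155
grip_force: 58.5
```

```bash
python3 - <<'E'
from h import *
import pickle
plan([.5984,-.2145,.225],166.9); 
c=calibration("wrist"); p,d=read_camera("wrist"); pickle.dump((c,p,d),open("w3.pkl","wb"))
t,_=read_camera("side"); cv2.imwrite("pics/side3.png",t)
# predicted pixels of lock centre and key tip
cs=calibration("side")
def pix(c,P):
    K=np.array(c["intrinsics"]);q=np.array(c["world_to_cam"])@np.r_[P,1]; return (K[0,0]*q[0]/-q[2]+K[0,2],K[1,1]*q[1]/q[2]+K[1,2])
for cc in (c,cs): print(pix(cc,[.5984,-.2145,.148]),pix(cc,np.r_[read_state()["tool_pos"][:2],read_state()["tool_pos"][2]-.03]))
u,v=map(int,pix(cs,[.5984,-.2145,.17]))
a=cv2.resize(p[140:260,240:400],None,fx=2.5,fy=2.5,interpolation=cv2.INTER_CUBIC)
b=cv2.resize(t[v-60:v+60,u-80:u+80],None,fx=2.5,fy=2.5,interpolation=cv2.INTER_CUBIC); print(u,v)
cv2.imwrite("pics/c3.png",np.hstack([a,b]))
E
```

```text
yaw now 166.93 tcp [ 0.6136 -0.2071  0.2239] shift [ 0.0132 -0.0106 -0.0011] roll 0.03
(np.float64(305.05723632049234), np.float64(193.0648701670906)) (np.float64(320.34149981278773), np.float64(237.28653081298816))
(np.float64(357.54764979833396), np.float64(117.81403396337096)) (np.float64(351.68559691036666), np.float64(101.0427281193676))
357 109
```

View pics/c3.png

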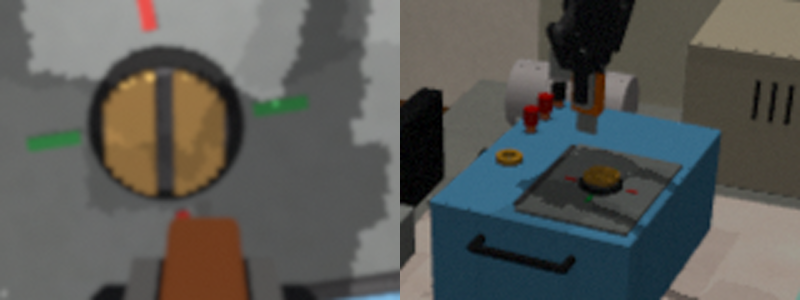

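My second call used the already rolled tool axes, so the tool is 17 mm short. The crop shows the slot at about (306,193) full-frame, exactly parallel to the tool x. The handle shows at about (322,237) and the side view shows the key upright. Now a relative measurement of handle and slot in the tool frame.

```bash
python3 - <<'E'
from h import *
import pickle
c,p,d=pickle.load(open("w3.pkl","rb")); s=read_state()
K=np.array(c["intrinsics"]); T=np.linalg.inv(np.array(c["world_to_cam"])); M=R.from_rotvec(s["tcp_rot"]).as_matrix()
v,u=np.mgrid[0:400,0:640]; P=np.stack([(u-K[0,2])/K[0,0]*d,-(v-K[1,2])/K[1,1]*d,-d],-1)@T[:3,:3].T+T[:3,3]
h=cv2.cvtColor(p,cv2.COLOR_BGR2HSV); Q=(P-s["tool_pos"])@M
o=cv2.inRange(h,(5,120,40),(16,255,255))>0; o&=(abs(u-322)<40)&(v>215)&(d<.25)
q=Q[o]; print("handle n",o.sum(),"z range",q[:,2].min(),q[:,2].max(),"x",np.percentile(q[:,0],[1,99]),"y",np.percentile(q[:,1],[1,50,99]))
for z0 in np.arange(-.05,-.0,.01):
    k=q[abs(q[:,2]-z0)<.005]
    if len(k): print(round(z0,3),len(k),np.percentile(k[:,1],[2,98]).round(4),np.percentile(k[:,0],[2,50,98]).round(4))
cx,cy=.5984,-.2145
r=rectify(p,c,.148,cx,cy); hh=cv2.cvtColor(r,cv2.COLOR_BGR2HSV); m=cv2.inRange(hh,(8,80,50),(30,255,255))
n,l,st,ce=cv2.connectedComponentsWithStats(m); print(st[1:][st[1:,4]>800])
mm=np.isin(l,[x for x in range(1,n) if st[x,4]>800]); pts=np.argwhere(mm)[:,::-1].astype(np.float32)
(a,b),rad=cv2.minEnclosingCircle(pts); ctr=[cx-.03+a*.0002,cy-.03+b*.0002,.148]; print("circle",ctr,rad*.0002,"in tool",M.T@(np.array(ctr)-s["tool_pos"]))
hull=cv2.convexHull(pts.astype(np.int32)); hm=np.zeros_like(m); cv2.fillPoly(hm,[hull],255)
sl=cv2.morphologyEx(((hm>0)&~mm).astype(np.uint8),cv2.MORPH_OPEN,np.ones((7,7)))
q=np.argwhere(sl)[:,::-1].astype(np.float32); vx,vy,x0,y0=cv2.fitLine(q,cv2.DIST_HUBER,0,.01,.01).ravel()
w=np.array([cx-.03+x0*.0002,cy-.03+y0*.0002,.148]); print("slot deg",np.degrees(np.arctan2(vy,vx)),len(q),w,"in tool",M.T@(w-s["tool_pos"]))
E
```

```text
handle n 3607 z range -0.14147697981809434 0.0914943177901744 x [-0.01555271  0.01534494] y [-0.00649298  0.00042233  0.00750585]
-0.04 50 [-0.0065  0.0071] [-0.0101  0.0011  0.0105]
-0.03 2583 [-0.0063  0.0068] [-0.015   0.0019  0.015 ]
-0.02 375 [-0.0065  0.0077] [0.0105 0.0147 0.0153]
-0.01 292 [-0.0062  0.0077] [0.0108 0.0148 0.0153]
[[   55    56   183   105 12131]
 [  277   118    23   103  1570]
 [   65   141   182   104 11843]]
circle [0.6046, -0.2116, 0.148] 0.02608009033203125 in tool [ 0.00815245 -0.00657511  0.07702733]
slot deg -2.9576411 10219 [ 0.60300106 -0.21332955  0.148     ] in tool [ 0.00932029 -0.00862062  0.07702732]
```

```bash
cat > lock.py <<'E'
from h import *
def lockpose(p,c,s,cx=.5984,cy=-.2150,show=True):
    M=R.from_rotvec(s["tcp_rot"]).as_matrix()
    r=rectify(p,c,.148,cx,cy,.0215); hh=cv2.cvtColor(r,cv2.COLOR_BGR2HSV); m=cv2.inRange(hh,(8,80,50),(30,255,255))
    n,l,st,ce=cv2.connectedComponentsWithStats(m); mm=np.isin(l,[x for x in range(1,n) if st[x,4]>3000])
    print(st[1:][st[1:,4]>3000].tolist())
    hull=cv2.convexHull(np.argwhere(mm)[:,::-1].astype(np.int32)); hm=np.zeros_like(m); cv2.fillPoly(hm,[hull],255)
    sl=cv2.morphologyEx(((hm>0)&~mm).astype(np.uint8),cv2.MORPH_OPEN,np.ones((7,7)))
    q=np.argwhere(sl)[:,::-1].astype(np.float32); vx,vy,x0,y0=cv2.fitLine(q,cv2.DIST_HUBER,0,.01,.01).ravel()
    mo=cv2.moments(hm,True)
    for nm,a,b in (("hull",mo['m10']/mo['m00'],mo['m01']/mo['m00']),("slot",x0,y0)):
        w=np.array([cx-.0215+a*.0002,cy-.0215+b*.0002,.148]); print(nm,w.round(4),"in tool",(M.T@(w-s["tool_pos"])).round(4))
    print("slot deg",np.degrees(np.arctan2(vy,vx)),len(q))
E
python3 - <<'E'
from lock import *
import pickle
c,p,d=pickle.load(open("w3.pkl","rb")); s=read_state(); lockpose(p,c,s)
c=calibration("wrist"); s=read_state(); p,d=read_camera("wrist"); lockpose(p,c,s)
E
```

```text
[[13, 16, 182, 105, 12130], [23, 101, 182, 104, 11854]]
hull [ 0.5985 -0.2144  0.148 ] in tool [ 0.0135 -0.0107  0.077 ]
slot [ 0.5985 -0.2142  0.148 ] in tool [ 0.0135 -0.0105  0.077 ]
slot deg -13.0316515 3844
[[12, 16, 183, 105, 12117], [23, 101, 182, 104, 11848]]
hull [ 0.5985 -0.2144  0.148 ] in tool [ 0.0135 -0.0107  0.077 ]
slot [ 0.5985 -0.2142  0.148 ] in tool [ 0.0135 -0.0105  0.077 ]
slot deg -13.1587305 3869
```

step_arm(commands=[{"dx": 0.0135, "dy": -0.011, "dz": 0.01, "roll": 0, "fingers": 1}, {"dx": 0.0135, "dy": -0.011, "dz": 0.025, "roll": 0, "fingers": 1}, {"dx": 0.0135, "dy": -0.011, "dz": 0.035, "roll": 0, "fingers": 1}, {"dx": 0.0135, "dy": -0.011, "dz": 0.04, "roll": 0, "fingers": 1}, {"dx": 0.0135, "dy": -0.011, "dz": 0.04, "roll": 0, "fingers": 1}, {"dx": 0.0135, "dy": -0.011, "dz": 0.04, "roll": 0, "fingers": 1}])

```text
time: 8.85
tool_pos: [0.5993, -0.216, 0.1857]
tcp_rot: [0.358, 3.12, -0.0]
wrist_force: [-0.2, 0.3, -1.0]
width: 0.156
grip_force: 58.5
```

```bash
python3 - <<'E'
from h import *
s=read_state(); plan([.5985,-.2143,.1785],166.9,s); print(s["wrist_force"],s["torque"])
p,_=read_camera("wrist"); t,_=read_camera("side")
a=cv2.resize(p[140:260,240:400],None,fx=2.5,fy=2.5,interpolation=cv2.INTER_CUBIC)
b=cv2.resize(t[70:150,303:410],None,fx=3.75,fy=3.75,interpolation=cv2.INTER_CUBIC)
cv2.imwrite("pics/c4.png",np.hstack([a,b[:300,:400]]))
E
```

```text
yaw now 166.91 tcp [ 0.5993 -0.216   0.1857] shift [0.0012 0.0015 0.0072] roll 0.01
[-0.15142788  0.30513226 -1.03841973] [-0.0434732  -0.00716669 -0.02857525]
```

View pics/c4.png

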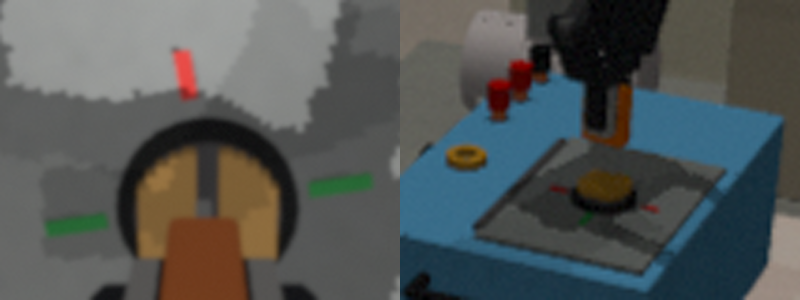

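The blade's light end at crop (205,208) sits in line with the slot (206), and the side view shows it upright just above the head. I'll nudge about 0.8 mm and lower it in small steps.

step_arm(commands=[{"dx": 0.001, "dy": 0.0008, "dz": 0, "roll": 0, "fingers": 1}, {"dx": 0.001, "dy": 0.0008, "dz": 0.004, "roll": 0, "fingers": 1}, {"dx": 0.001, "dy": 0.0008, "dz": 0.007, "roll": 0, "fingers": 1}, {"dx": 0.001, "dy": 0.0008, "dz": 0.009, "roll": 0, "fingers": 1}, {"dx": 0.001, "dy": 0.0008, "dz": 0.01, "roll": 0, "fingers": 1}, {"dx": 0.001, "dy": 0.0008, "dz": 0.01, "roll": 0, "fingers": 1}, {"dx": 0.001, "dy": 0.0008, "dz": 0.01, "roll": 0, "fingers": 1}])

```text
time: 9.82
tool_pos: [0.5981, -0.215, 0.1754]
tcp_rot: [0.358, 3.121, -0.0]
wrist_force: [0.0, 0.1, -0.9]
width: 0.15
grip_force: 58.5
```

```bash
python3 - <<'E'
from h import *
s=read_state(); plan([.5985,-.2143,.1755],166.9,s); print(s["wrist_force"],s["torque"])
E
```

```text
yaw now 166.9 tcp [ 0.5981 -0.215   0.1754] shift [-0.0002  0.0008 -0.0001] roll 0.0
[ 0.03519379  0.08732341 -0.92665584] [ 0.00907028 -0.02459658  0.01780835]
```

No contact force at 3 mm depth, so the blade is in the slot. I'll go a bit deeper until it touches the spring-loaded bottom.

step_arm(commands=[{"dx": 0, "dy": 0, "dz": 0.001, "roll": 0, "fingers": 1}, {"dx": 0, "dy": 0, "dz": 0.002, "roll": 0, "fingers": 1}, {"dx": 0, "dy": 0, "dz": 0.0025, "roll": 0, "fingers": 1}, {"dx": 0, "dy": 0, "dz": 0.0025, "roll": 0, "fingers": 1}])

```text
time: 10.32
tool_pos: [0.598, -0.215, 0.1727]
tcp_rot: [-0.358, -3.121, -0.0]
wrist_force: [0.3, -0.8, -0.0]
width: 0.154
grip_force: 58.5
```

step_arm(commands=[{"dx": 0, "dy": 0, "dz": 0, "roll": 4, "fingers": 1}, {"dx": 0, "dy": 0, "dz": 0, "roll": 9, "fingers": 1}, {"dx": 0, "dy": 0, "dz": 0, "roll": 14, "fingers": 1}, {"dx": 0, "dy": 0, "dz": 0, "roll": 19, "fingers": 1}, {"dx": 0, "dy": 0, "dz": 0, "roll": 24, "fingers": 1}, {"dx": 0, "dy": 0, "dz": 0, "roll": 29, "fingers": 1}, {"dx": 0, "dy": 0, "dz": 0, "roll": 34, "fingers": 1}])

```text
time: 11.2
tool_pos: [0.5982, -0.2147, 0.1728]
tcp_rot: [1.259, 2.878, 0.001]
wrist_force: [0.2, 0.5, -0.5]
width: 0.154
grip_force: 58.4
```

```bash
python3 - <<'E'
from h import *
s=read_state(); plan([.5985,-.2144,.1727],86,s); print(s["wrist_force"],s["torque"],s["width"])
E
```

```text
yaw now 132.75 tcp [ 0.5982 -0.2147  0.1728] shift [0.     0.0004 0.0001] roll 46.75
[ 0.17818907  0.52197007 -0.48424071] [ 0.18173634 -0.07422523  0.1240884 ] 0.15437442544953298
```

step_arm(commands=[{"dx": 0, "dy": 0, "dz": 0, "roll": 5, "fingers": 1}, {"dx": 0, "dy": 0, "dz": 0, "roll": 10, "fingers": 1}, {"dx": 0, "dy": 0, "dz": 0, "roll": 15, "fingers": 1}, {"dx": 0, "dy": 0, "dz": 0, "roll": 20, "fingers": 1}, {"dx": 0, "dy": 0, "dz": 0, "roll": 25, "fingers": 1}, {"dx": 0, "dy": 0, "dz": 0, "roll": 30, "fingers": 1}, {"dx": 0, "dy": 0, "dz": 0, "roll": 35, "fingers": 1}, {"dx": 0, "dy": 0, "dz": 0, "roll": 40, "fingers": 1}])

```text
time: 12.2
tool_pos: [0.5983, -0.2147, 0.1728]
tcp_rot: [2.167, 2.274, 0.001]
wrist_force: [0.2, -0.1, -0.9]
width: 0.152
grip_force: 58.4
```

```bash
cat > chk.py <<'E'
from lock import *
s=read_state(); plan([.5985,-.2144,.1727],86,s); print(s["wrist_force"].round(2),s["torque"].round(3),s["width"])
c=calibration("wrist"); p,d=read_camera("wrist"); cv2.imwrite("pics/turn.png",p)
# slot edge line: boundary visible beyond the handle, in rectified view
cx,cy=.5985,-.2144
r=rectify(p,c,.148,cx,cy,.0215); hh=cv2.cvtColor(r,cv2.COLOR_BGR2HSV); m=cv2.inRange(hh,(8,60,40),(30,255,255))
g=np.indices(m.shape); dx=(g[1]*.0002-.0215)*1e3; dy=(g[0]*.0002-.0215)*1e3; rad=np.hypot(dx,dy)
M=R.from_rotvec(s["tcp_rot"]).as_matrix(); yaw=np.degrees(np.arctan2(M[1,0],M[0,0]))
ang=(np.degrees(np.arctan2(dy,dx))-yaw+180)%360-180
sel=(rad>12)&(rad<16)&(abs(ang)<25)&(m==0); print("slot yaw",(yaw+np.median(ang[sel])).round(2),"mean",(yaw+ang[sel].mean()).round(2),"n",sel.sum())
E
python3 chk.py
```

```text
yaw now 92.75 tcp [ 0.5983 -0.2147  0.1728] shift [0.0003 0.0002 0.0001] roll 6.75
[ 0.22 -0.11 -0.88] [ 0.152 -0.188  0.059] 0.15237617578577622
slot yaw 97.39 mean 97.36 n 399
```

The slot trails the tool by its 4.6° of play, as expected. I'll turn a further 10°.

step_arm(commands=[{"dx": 0, "dy": 0, "dz": 0, "roll": 3, "fingers": 1}, {"dx": 0, "dy": 0, "dz": 0, "roll": 6, "fingers": 1}, {"dx": 0, "dy": 0, "dz": 0, "roll": 8, "fingers": 1}, {"dx": 0, "dy": 0, "dz": 0, "roll": 9, "fingers": 1}, {"dx": 0, "dy": 0, "dz": 0, "roll": 10, "fingers": 1}, {"dx": 0, "dy": 0, "dz": 0, "roll": 10, "fingers": 1}])

```text
time: 13.0
tool_pos: [0.5982, -0.2148, 0.1728]
tcp_rot: [2.354, 2.08, 0.001]
wrist_force: [2.2, 0.3, -1.4]
width: 0.151
grip_force: 58.4
```

```bash
python3 chk.py
```

```text
yaw now 82.91 tcp [ 0.5982 -0.2148  0.1728] shift [0.0005 0.0002 0.0001] roll -3.09
[ 2.17  0.3  -1.36] [ 0.242 -0.41   0.024] 0.15083375317457354
slot yaw 87.31 mean 87.29 n 397
```

step_arm(commands=[{"dx": 0, "dy": 0, "dz": 0, "roll": 0.6, "fingers": 1}, {"dx": 0, "dy": 0, "dz": 0, "roll": 1.2, "fingers": 1}, {"dx": 0, "dy": 0, "dz": 0, "roll": 1.2, "fingers": 1}])

```text
time: 13.42
tool_pos: [0.5982, -0.2149, 0.1728]
tcp_rot: [2.376, 2.055, 0.001]
wrist_force: [2.3, 2.1, -2.4]
width: 0.154
grip_force: 58.4
```

```bash
python3 chk.py
```

```text
yaw now 81.7 tcp [ 0.5982 -0.2149  0.1728] shift [0.0005 0.0002 0.0001] roll -4.3
[ 2.28  2.09 -2.43] [ 0.373 -0.55   0.01 ] 0.15351805146897554
slot yaw 86.1 mean 86.11 n 394
```

The slot is at 86.1°, against 85.95° for the green marks, so the lock is home. I'll back off 4.4° to centre the blade in its play, then lift straight out.

step_arm(commands=[{"dx": 0, "dy": 0, "dz": 0, "roll": -2, "fingers": 1}, {"dx": 0, "dy": 0, "dz": 0, "roll": -4.2, "fingers": 1}, {"dx": 0, "dy": 0, "dz": 0, "roll": -4.2, "fingers": 1}, {"dx": 0, "dy": 0, "dz": -0.005, "roll": -4.2, "fingers": 1}, {"dx": 0, "dy": 0, "dz": -0.015, "roll": -4.2, "fingers": 1}, {"dx": 0, "dy": 0, "dz": -0.035, "roll": -4.2, "fingers": 1}, {"dx": 0, "dy": 0, "dz": -0.06, "roll": -4.2, "fingers": 1}, {"dx": 0, "dy": 0, "dz": -0.06, "roll": -4.2, "fingers": 1}])

```text
time: 14.48
tool_pos: [0.6, -0.2159, 0.2373]
tcp_rot: [2.295, 2.136, 0.004]
wrist_force: [-0.3, 0.2, -0.4]
width: 0.153
grip_force: 58.7
```

```bash
python3 chk.py; python3 - <<'E'
from h import *
plan([.4565,.2778,.20],157.1)
E
```

```text
yaw now 85.9 tcp [ 0.6    -0.2159  0.2373] shift [ 0.0015 -0.002   0.0645] roll -0.1
[-0.25  0.17 -0.42] [-0.011  0.055 -0.003] 0.15274311294098591
slot yaw 86.87 mean 86.88 n 356
yaw now 85.9 tcp [ 0.599  -0.2155  0.2352] shift [ 0.4819 -0.1775  0.0339] roll -71.2
```

step_arm(commands=[{"dx": 0.03, "dy": -0.011, "dz": 0, "roll": -9, "fingers": 1}, {"dx": 0.075, "dy": -0.028, "dz": 0, "roll": -18, "fingers": 1}, {"dx": 0.125, "dy": -0.046, "dz": 0, "roll": -27, "fingers": 1}, {"dx": 0.175, "dy": -0.064, "dz": 0, "roll": -36, "fingers": 1}, {"dx": 0.225, "dy": -0.083, "dz": 0, "roll": -45, "fingers": 1}, {"dx": 0.275, "dy": -0.101, "dz": 0, "roll": -54, "fingers": 1}, {"dx": 0.325, "dy": -0.12, "dz": 0, "roll": -63, "fingers": 1}, {"dx": 0.375, "dy": -0.138, "dz": 0, "roll": -71.2, "fingers": 1}])

```text
time: 15.52
tool_pos: [0.4857, 0.1702, 0.2318]
tcp_rot: [-0.616, -3.079, 0.001]
wrist_force: [-0.1, 0.1, -0.7]
width: 0.153
grip_force: 58.7
```

```bash
python3 - <<'E'
from h import *
plan([.4562,.2778,.14],157.1)
E
```

```text
yaw now 157.37 tcp [0.4857 0.1702 0.2318] shift [0.0686 0.088  0.0918] roll 0.27
```

step_arm(commands=[{"dx": 0.02, "dy": 0.035, "dz": 0.01, "roll": 0.2, "fingers": 1}, {"dx": 0.04, "dy": 0.07, "dz": 0.04, "roll": 0.2, "fingers": 1}, {"dx": 0.044, "dy": 0.088, "dz": 0.07, "roll": 0.2, "fingers": 1}, {"dx": 0.044, "dy": 0.088, "dz": 0.08, "roll": 0.2, "fingers": 1}, {"dx": 0.044, "dy": 0.088, "dz": 0.08, "roll": 0.2, "fingers": 1}, {"dx": 0.044, "dy": 0.088, "dz": 0.08, "roll": 0.2, "fingers": 1}])

```text
time: 16.27
tool_pos: [0.4816, 0.2665, 0.1539]
tcp_rot: [0.63, 3.076, 0.001]
wrist_force: [-0.0, -0.3, -1.0]
width: 0.159
grip_force: 58.7
```

```bash
python3 - <<'E'
from h import *
import pickle
s=read_state(); c=calibration("wrist"); p,d=read_camera("wrist"); pickle.dump((c,p,d),open("w5.pkl","wb"))
plan([.4562,.2778,.14],157.1,s)
M=R.from_rotvec(s["tcp_rot"]).as_matrix()
r=rectify(p,c,.034,.4568,.2767,.035)
g=cv2.cvtColor(r,cv2.COLOR_BGR2GRAY); print(g.min(),np.percentile(g,[2,5,20]))
m=(g<np.percentile(g,1)+12).astype(np.uint8); n,l,st,ce=cv2.connectedComponentsWithStats(m)
for i in range(1,n):
    if st[i,4]>800: w=np.array([.4568-.035+ce[i][0]*.0002,.2767-.035+ce[i][1]*.0002,.034]); print(st[i],w,"tool",(M.T@(w-s["tool_pos"])).round(4), cv2.minAreaRect(np.argwhere(l==i)[:,::-1].astype(np.float32)))
a=cv2.resize(p[120:280,240:400],(450,450),interpolation=cv2.INTER_CUBIC); cv2.imwrite("pics/c5.png",np.hstack([a,cv2.resize(r,(350,350)) if 0 else cv2.copyMakeBorder(r,0,100,0,0,0)]))
E
```

```text
yaw now 156.85 tcp [0.4816 0.2665 0.1539] shift [0.0278 0.0004 0.0139] roll -0.25
44 [58. 59. 67.]
[   66    30   223   157 14722] [0.45932134 0.2637031  0.034     ] tool [ 0.0195 -0.0115  0.1199] ((187.72415161132812, 128.81033325195312), (133.51495361328125, 212.80685424804688), 68.19859313964844)
[ 174  225   34   66 1208] [0.46010911 0.29358692 0.034     ] tool [0.0305 0.0163 0.1199] ((193.2646942138672, 257.9411926269531), (26.678918838500977, 69.60772705078125), 14.03624439239502)
```

View pics/c5.png

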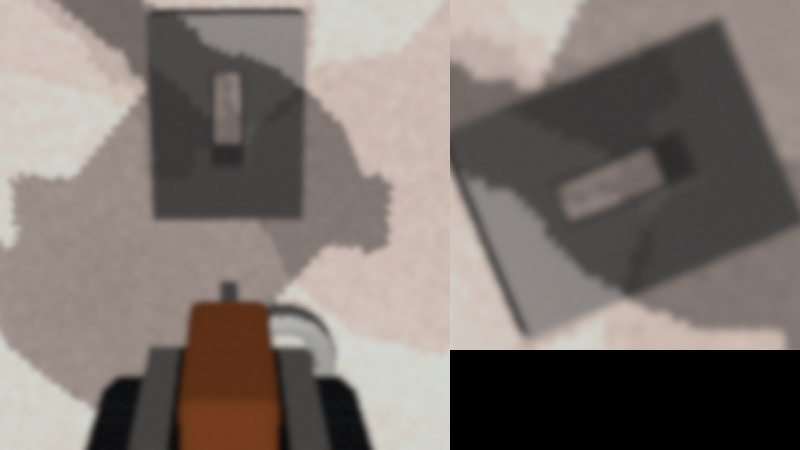

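The crop shows the hole centre at (228,118), the blade at (229,290) and the handle at (229,360). They are aligned sideways to within 0.3 mm, and the block is intact. Moving over it.

step_arm(commands=[{"dx": 0.015, "dy": 0.0005, "dz": 0.01, "roll": -0.2, "fingers": 1}, {"dx": 0.0272, "dy": 0.0005, "dz": 0.03, "roll": -0.2, "fingers": 1}, {"dx": 0.0272, "dy": 0.0005, "dz": 0.06, "roll": -0.2, "fingers": 1}, {"dx": 0.0272, "dy": 0.0005, "dz": 0.075, "roll": -0.2, "fingers": 1}, {"dx": 0.0272, "dy": 0.0005, "dz": 0.075, "roll": -0.2, "fingers": 1}, {"dx": 0.0272, "dy": 0.0005, "dz": 0.075, "roll": -0.2, "fingers": 1}])

```text
time: 17.08
tool_pos: [0.4568, 0.2786, 0.0787]
tcp_rot: [0.624, 3.078, 0.002]
wrist_force: [0.8, 1.0, -0.8]
width: 0.15
grip_force: 58.7
```

```bash
python3 - <<'E'
from h import *
plan([.4568,.2776,.044],157.1)
E
```

```text
yaw now 157.09 tcp [0.4568 0.2786 0.0787] shift [-0.0004 -0.001   0.0347] roll -0.01
```

step_arm(commands=[{"dx": 0, "dy": -0.0008, "dz": 0.006, "roll": 0, "fingers": 1}, {"dx": 0, "dy": -0.0008, "dz": 0.014, "roll": 0, "fingers": 1}, {"dx": 0, "dy": -0.0008, "dz": 0.022, "roll": 0, "fingers": 1}, {"dx": 0, "dy": -0.0008, "dz": 0.028, "roll": 0, "fingers": 1}, {"dx": 0, "dy": -0.0008, "dz": 0.032, "roll": 0, "fingers": 1}, {"dx": 0, "dy": -0.0008, "dz": 0.034, "roll": 0, "fingers": 1}, {"dx": 0, "dy": -0.0008, "dz": 0.034, "roll": 0, "fingers": 1}])

```text
time: 17.95
tool_pos: [0.4557, 0.2775, 0.0437]
tcp_rot: [-0.624, -3.079, 0.0]
wrist_force: [0.5, 0.2, -0.7]
width: 0.155
grip_force: 58.7
```

No contact force, and the key is about 1 mm above its seat. Lowering slightly more, then releasing.

step_arm(commands=[{"dx": 0, "dy": 0, "dz": 0.001, "roll": 0, "fingers": 1}, {"dx": 0, "dy": 0, "dz": 0.001, "roll": 0, "fingers": 0.6}, {"dx": 0, "dy": 0, "dz": 0.001, "roll": 0, "fingers": 0.4}, {"dx": 0, "dy": 0, "dz": 0.001, "roll": 0, "fingers": 0.1}, {"dx": 0, "dy": 0, "dz": 0.001, "roll": 0, "fingers": -0.1}, {"dx": 0, "dy": 0, "dz": 0.001, "roll": 0, "fingers": -0.2}, {"dx": 0, "dy": 0, "dz": 0.001, "roll": 0, "fingers": -0.2}])

```text
time: 18.82
tool_pos: [0.4557, 0.2775, 0.0428]
tcp_rot: [-0.623, -3.079, -0.0]
wrist_force: [0.4, -0.5, -0.1]
width: 0.595
grip_force: 0.0
```

step_arm(commands=[{"dx": 0, "dy": 0, "dz": -0.01, "roll": 0, "fingers": -0.2}, {"dx": 0, "dy": 0, "dz": -0.04, "roll": 0, "fingers": -0.2}, {"dx": 0, "dy": 0, "dz": -0.08, "roll": 0, "fingers": -0.2}, {"dx": 0, "dy": 0, "dz": -0.12, "roll": 0, "fingers": -0.2}, {"dx": 0, "dy": 0, "dz": -0.14, "roll": 0, "fingers": -0.2}, {"dx": 0, "dy": 0, "dz": -0.14, "roll": 0, "fingers": -0.2}])

```text
time: 19.58
tool_pos: [0.4574, 0.2784, 0.1858]
tcp_rot: [0.623, 3.075, 0.006]
wrist_force: [0.0, -0.3, -0.2]
width: 0.599
grip_force: 0.0
```

```bash
python3 - <<'E'
from h import *
s=read_state(); c=calibration("wrist"); p,d=read_camera("wrist"); print(s["tool_pos"],s["width"])
K=np.array(c["intrinsics"]); T=np.linalg.inv(np.array(c["world_to_cam"]))
v,u=np.mgrid[0:400,0:640]; P=np.stack([(u-K[0,2])/K[0,0]*d,-(v-K[1,2])/K[1,1]*d,-d],-1)@T[:3,:3].T+T[:3,3]
near=np.hypot(P[...,0]-.4565,P[...,1]-.277)<.045
for nm,lo,hi in (("handle",.066,.09),("block",.028,.039)):
    q=P[near&(P[...,2]>lo)&(P[...,2]<hi)]; r=cv2.minAreaRect((q[:,:2]*1000).astype(np.float32)); print(nm,len(q),np.percentile(q[:,2],[5,50,95]).round(4),np.round(r[0],1),np.round(r[1],1),round(r[2],1))
cv2.imwrite("pics/w6.png",p)
t,_=read_camera("top"); cv2.imwrite("pics/top6.png",t)
o=cv2.imread("pics/top0.png"); df=cv2.absdiff(t,o).max(2); print("washer/terminals diff",df[130:160,485:585].mean())
E
```

```text
[0.45735785 0.27837703 0.18579667] 0.5989477585225872
handle 644 [0.0717 0.0736 0.0749] [456.6 277. ] [13.3 31.2] 67.1
block 2304 [0.0327 0.0339 0.035 ] [456.7 276.7] [45.  60.3] 67.3
washer/terminals diff 13.023666666666667
```

View pics/top6.png

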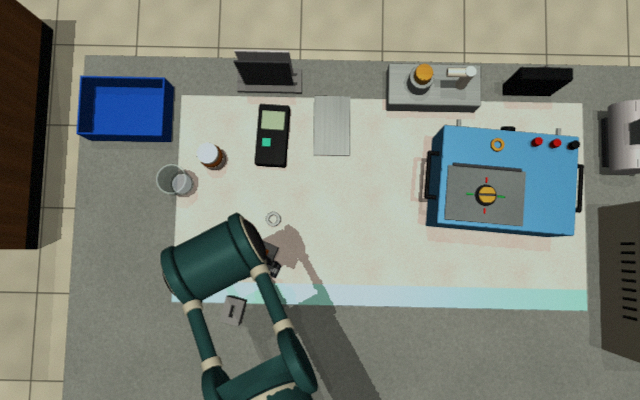

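The key is upright and fully down in its holder (handle top at 0.0736 m, centre within 0.5 mm of its start). The top view shows the lock slot at (487,195) pointing at the green marks, and every bystander in view unmoved. The arm hides the elbow at (226,238). The gripper is open and touching nothing, so I'm handing in.

```bash
python3 -c "
from workcell import *
print(finish_job())"
```

```text
the job is handed in; nothing more can be done
None
```

I turned the lock clockwise to its green marks (about 1.56 rad of 1.571), put the key back upright and fully down in its holder, let go of it and handed the job in; the visible bystanders hadn't moved, but the arm hid the elbow in the last picture, and no verdict came back.

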